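# Stack the vial cases and hold the sample cooler open

## Task

Build a square column of three vial cases on the mat: set the blue-lidded and the yellow-lidded case, in either order, upright and squarely on the white-lidded case that already stands there; there is glass inside, so set them down, do not drop or tip them, and leave the red-lidded case and everything else on the bench alone. Then pull the cooler's self-closing sliding cover open by its black handle until its blue front edge lies over the green line, and hold it there so that I can lower the column in: finish while still holding the handle, do not let go.

Things in the scene. Friction and masses are not known exactly. Their poses are not given: they have to be found in the camera images.
- mat: dark grey anti-slip mat, 120 x 160 x 3 mm, fixed flat on the bench; origin at the centre of its underside
- case_white: closed case of glass vials with a white lid, 56 mm (its x) x 100 mm (its y) x 42 mm high, about 0.16 kg, loose; stands on the mat; origin at the centre of its underside, z up. All four cases have this shape, flat on top and underneath
- case_blue: the same case with a blue lid, loose on the bench to start with; origin at the centre of its underside, x across its 56 mm width, y along its 100 mm length
- case_yellow: the same case with a yellow lid, loose on the bench to start with; origin and axes as for the blue one
- case_red: the same case with a red lid (used vials), loose; not part of the job, to be left where it is; origin and axes as for the others
- chest: white bench-top sample cooler, an insulated chest 340 mm (its x) x 240 mm (its y), fixed to the bench; origin at the centre of its underside. Its front (-x) faces roughly towards the robot. The front half of its top is a fixed white lid, 211 mm above the bench; the rear half is a well shut by a sliding glass cover, whose top lies 227 mm above the bench, as do the tops of the two side rails
- cover: the sliding cover: a glass pane in a metal frame 170 mm (x) x 208 mm (y) x 12 mm with a blue front edge bar and the black handle; origin at the middle of its front edge, underside; axes as the cooler's
- cover_travel (a joint): how far the sliding cover is open, m: 0 shut; grows as the cover slides over the fixed lid along the cooler's -x, horizontally; end stop at 0.145. Gas struts push it shut all the time: about 7 N when shut, 11 N at 0.145; nothing latches it
- cover_edge (a point): the middle of the cover's blue front edge, at the cover's top face; moves with the cover; axes as the cooler's
- cover_handle (a point): middle of the bar of the black bow handle on the sliding cover: a round bar 12 mm thick, its straight part 96 mm long along the cooler's y, with a leg at each end; this point is 34 mm above the cover's top face (28 mm clear beneath the bar) and 45 mm behind the cover's front edge; moves with the cover; axes as the cooler's
- mark: green line of tape 8 mm wide across the fixed lid, along the cooler's y; origin on the line's centre line; x axis as the cooler's x. The cover is at the mark when cover_edge stands over this line (the same x along the cooler)
- amber_bottle: bystander: brown glass bottle with a black cap, 62 mm thick, 150 mm high, loose; origin under its base
- septa_jar: bystander: white jar with a green cap, 48 mm thick, 55 mm high, loose; origin under its base
- spanner: bystander: steel spanner, 150 mm long along its x, lying loose; origin under its middle
- liner_carton: bystander: cardboard carton 70 x 110 x 50 mm, loose; origin under its centre
- solvent_bottle: bystander: clear glass bottle with a blue cap, 72 mm thick, 170 mm high, loose; origin under its base
Things that resemble listed ones, but are neither listed nor needed, are in the scene too. What is shaped like the case_blue but turquoise is not meant.

How it is judged:
On the way, in this order (a step that is already met when the one before it is completed fails the run):
1. the blue-lidded and yellow-lidded cases stand squarely on the white-lidded one, let go and at rest (x of case_white in the frame of mat between -0.03 and 0.03 m and y of case_white in the frame of mat between -0.03 and 0.03 m and z of case_white in the frame of mat between 0 and 0.006 m and angle between each of case_white, case_blue, case_yellow's own z axis and vertical below 0.06 rad and linear speed of each of case_white, case_blue, case_yellow below 0.02 m/s and contact force between the fingers and case_white below 0.1 N and contact force between the fingers and case_blue below 0.1 N and contact force between the fingers and case_yellow below 0.1 N and ((horizontal distance between case_blue and case_white below 0.009 m and angle between the y axis of case_blue and the y axis of case_white, either way round below 0.13 rad and z of case_blue in the frame of case_white between 0.038 and 0.046 m and horizontal distance between case_yellow and case_blue below 0.009 m and angle between the y axis of case_yellow and the y axis of case_blue, either way round below 0.13 rad and z of case_yellow in the frame of case_blue between 0.038 and 0.046 m and horizontal distance between case_yellow and case_white below 0.012 m) or (horizontal distance between case_yellow and case_white below 0.009 m and angle between the y axis of case_yellow and the y axis of case_white, either way round below 0.13 rad and z of case_yellow in the frame of case_white between 0.038 and 0.046 m and horizontal distance between case_blue and case_yellow below 0.009 m and angle between the y axis of case_blue and the y axis of case_yellow, either way round below 0.13 rad and z of case_blue in the frame of case_yellow between 0.038 and 0.046 m and horizontal distance between case_blue and case_white below 0.012 m))), for 0.3 s.
2. the cover is pulled by its handle to the green line and held there (x of cover_edge in the frame of mark between -0.008 and 0.008 m and velocity of joint cover_travel between -0.01 and 0.01 m/s and contact force between the fingers and cover above 3 N and distance between the grasp point and cover_handle below 0.07 m and contact force between chest and case_white below 0.2 N and contact force between chest and case_blue below 0.2 N and contact force between chest and case_yellow below 0.2 N and contact force between chest and case_red below 0.2 N), for 0.5 s.
At the end, for the whole second after the job is handed in: Cases upright in one column on the mat (white lowest, within 30 mm of the mat's centre), each within 9 mm and 7 degrees of the one below, top within 12 mm of bottom, at rest, untouched; cover edge still, within 8 mm of the green line's centre, fingers on the handle with over 3 N (all of step 1 and all of step 2); the arm keeps its last pose, push and grip.
It fails at once if a bystander (red-lidded case, bottles, jar, spanner, carton) is moved by more than 25 mm (distance of any of case_red, amber_bottle, septa_jar, spanner, liner_carton, solvent_bottle from where it was at the start of the episode above 0.025 m).
It fails at once if a case of vials is tipped by more than 35 degrees (angle between any of case_white, case_blue, case_yellow's own z axis and vertical above 0.61 rad).
It fails at once if a case of vials is dropped (falls free at more than 0.5 m/s) ((linear speed of case_white above 0.5 m/s and contact force between the fingers and case_white below 0.1 N) or (linear speed of case_blue above 0.5 m/s and contact force between the fingers and case_blue below 0.1 N) or (linear speed of case_yellow above 0.5 m/s and contact force between the fingers and case_yellow below 0.1 N)).
It also fails if it takes over 67 s, if anything falls off the work surface, if the arm or the gripper's body presses on something with over 40 N, if the wrist force passes 120 N, or if a joint passes its speed limit or range.

## Robot

A 6-joint arm with a two-finger parallel gripper is mounted at the origin on the work surface. World frame = base frame: x ahead of the robot, y to its left, z up, the work surface at z = 0. Lengths are in m, angles in rad, forces in N, time in s.
With the tool pointing down it reaches from about 0.375 to 0.9 m from the base axis. Payload 3.1 kg.
Tool frame: the origin (TCP) lies midway between the tips of the shut fingers; the grasp point (between the pads) lies manip.hold_point_z behind it (manip.hold_point_z is the distance from the TCP to the grasp point, in m); z points along the fingers, y is the direction in which the jaws open and shut (so a half turn about z gives the same grasp; the last joint's range is limited). The gripper opens to 85 mm and grips with 20 to 120 N. Pads are 22 mm wide; open, the fingers measure 114 mm over their backs; the gripper's body (76 mm by 85 mm) begins 54 mm behind the grasp point. The pads swing forward as they close: fully open they stand 13 mm farther back than shut.
Start: joints at [-1.395, 0.527, 1.433, -0, 1.181, -0.178], TCP at [0.217, -0.586, 0.231] pointing down, gripper open.
Joint ranges: [-3.08, 3.08], [-0.75, 2.2], [0.22, 2.44], [-1.43, 4.57], [0, 2.65], [-2.85, 2.85]. Speed limits (rad/s): [2.79, 2.79, 3.14, 3.14, 3.14, 3.14].

## Interface

Orientations are given as a unit quaternion [x, y, z, w].
In Python, from station import manip, snapshot, workorder, models gives the robot as it stands.
- The arm moves only by the tool jog_arm, never from a script. Its argument "commands" is a list of rows, each a list of 5 numbers: the opening in per cent of the stroke, from 0 (shut) to 100 (fully open), then the shift along the world's x, y, z in cm, then the turn about the world's z in rad. A call has 1 to 8 rows; each row shifts and turns the pose as measured when the row begins; what a row does not reach is not made up. A row lasts 1/12 s, in which the tool goes at most 41.7 mm and 7.16 degrees, less where a joint would pass 70% of its speed; a pose out of reach is approached as far as the arm can. A call with a gripper value outside its range is refused whole. The fingers move at their own pace and stop on an object; "squeeze" is the grip in N (left out, the last holds). Time passes only in rows, so rows that do not move let the fingers close. It gives the time, the measured TCP pose, the force and the opening at its end, in the units of the state.
- manip.sense(): the state, without advancing time (a new reading comes with each control period).
- snapshot(name): name is "scene" or "side" or "wrist"; returns a dict with "image" (400x640x3 uint8, red, green, blue), "intrinsics" (3x3 intrinsics, pixels), "extrinsics" (4x4, takes a point from camera to world coordinates); the wrist camera has in their place "hand_eye" (4x4, takes a point from camera to tool coordinates, whose origin is the TCP and whose axes are the flange's). Camera axes: x right, y down, z forward; pixel columns grow to the right and rows downward; lengths in m; the calibration is good to about 2 mm. A picture is of the moment at which its call begins: read the wrist's pose just before it. There is no depth.
- workorder.sign_off(): hands the job in, once; it reports no verdict.
Trained networks look in a picture, given as the dict that the camera call returned (one of the last four; its "shot" number tells which), for a name from the list of things; names that differ only in an ending like _2 or _b are one class to them, and where a whole thing is asked for, a point or a joint stands for the part that bears it (a point fixed in the world has none). Each returns a list of dicts, best first, with "score" (0 to 1); they miss things now and then, are a little off and sometimes report something else, mostly with a low value. They report only what shows in the picture. A call takes as long as a camera call. They do not tell look-alikes from the thing itself.
- models.find_in(picture, name): "centre" ([x, y, z] in m, in world coordinates, good to about 4 mm: the middle of the surface that is visible of it).
- models.pinpoint(picture, name): "centre" ([x, y, z] in m, in world coordinates, good to about 4 mm: a listed point, or the origin of a listed thing).
The state is a dict: "t": time; "q": joint angles; "qd": joint speeds; "tau": joint torques, N m; "tcp_pos": TCP position; "tool_rot": TCP orientation; "force": force on the tool from outside, world axes, zero at the start; "ft_torque": the same for the moment, N m; "finger_gap": opening from 0.0 (shut) to 1.0 (fully open).
Only numpy, scipy, OpenCV 4.12 (cv2) and the standard library are available. Lean on these libraries where they do the work, as an engineer would, in place of code of your own. Each camera call takes 0.05 s, during which the arm holds its last target. There are 200 camera calls.

## Working session

There is one attempt and no reset: what is moved stays moved. The work goes in short steps, Python scripts to look and compute and a tool call to move; the robot and the scene stay as the last step left them, time stands still between calls to the robot, and variables do not carry over. Pictures are saved under pics/ and viewed, about 8 in all and at most 12, crops included, and the job is handed in when it is done.

Besides the shell and the picture viewer there is one more tool, called after "Request:" as name(argument=value, ...) on one line, values as JSON. jog_arm: Moves the arm, as the interface text tells. Its arguments: {"type":"object","properties":{"commands":{"type":"array","items":{"type":"array","items":{"type":"number"}}},"squeeze":{"type":"number"}},"required":["commands"]}

```bash
mkdir -p pics; ls; cat > h.py <<'E'
import numpy as np, cv2
from station import manip, snapshot, workorder, models
from scipy.spatial.transform import Rotation as R
def save(p,n): cv2.imwrite('pics/'+n+'.png',cv2.cvtColor(p['image'],cv2.COLOR_RGB2BGR))
def ext(p,s=None):
    if 'extrinsics' in p: return np.array(p['extrinsics'])
    T=np.eye(4);T[:3,:3]=R.from_quat(s['tool_rot']).as_matrix();T[:3,3]=s['tcp_pos']
    return T@np.array(p['hand_eye'])
def proj(p,X,s=None):
    T=np.linalg.inv(ext(p,s));c=T[:3,:3]@np.array(X)+T[:3,3];u=np.array(p['intrinsics'])@c;return u[:2]/u[2]
def ray(p,uv,z,s=None):
    T=ext(p,s);d=T[:3,:3]@np.linalg.solve(np.array(p['intrinsics']),[uv[0],uv[1],1.]);return T[:3,3]+d*(z-T[2,3])/d[2]
E
cat > a.py <<'E'
from h import *
print(manip.hold_point_z, manip.sense())
for c in ['scene','side']:
    p=snapshot(c);save(p,c)
    for n in ['case_white','case_blue','case_yellow','case_red','mat','chest','cover_edge','cover_handle','mark','amber_bottle','septa_jar','spanner','liner_carton','solvent_bottle']:
        for r in models.pinpoint(p,n)[:3]:
            print(c,n,np.round(r['centre'],3),round(r['score'],2),np.round(proj(p,r['centre'])))
E
python3 a.py
```

```text
pics
0.0187 {'t': 0.0, 'q': array([-1.39449120e+00,  5.28456139e-01,  1.43393471e+00,  9.56649588e-06,
        1.18137500e+00, -1.78490492e-01]), 'qd': array([-1.83717585e-03,  1.89162774e-05,  4.94448323e-04, -1.67056071e-03,
        8.23265420e-04,  3.57639612e-04]), 'tau': array([-1.00737849e-03, -4.42352915e+01, -1.78022969e+01, -3.52300585e-04,
        8.50008189e-03, -1.08860718e-05]), 'tcp_pos': array([ 0.21703059, -0.58533436,  0.23032946]), 'tool_rot': array([ 9.84305971e-01,  1.76466925e-01,  5.61044761e-06, -1.08659106e-03]), 'force': array([-0.25972902, -0.76667166, -1.10064955]), 'ft_torque': array([-0.00927404,  0.00313307,  0.03087852]), 'finger_gap': 1.0004425290803824}
scene case_white [ 0.764  0.02  -0.001] 0.32 [317. 299.]
scene case_blue [ 0.635 -0.2   -0.002] 0.87 [295. 234.]
scene case_blue [ 0.691 -0.463  0.   ] 0.85 [233. 204.]
scene case_blue [ 0.74  -0.325  0.002] 0.57 [248. 233.]
scene case_yellow [ 0.446 -0.254 -0.003] 0.65 [320. 195.]
scene case_red [ 0.549 -0.415  0.001] 0.9 [270. 189.]
scene case_red [0.57  0.34  0.231] 0.37 [463. 282.]
scene mat [0.57 
[... 1234 characters left out ...]

side chest [0.575 0.338 0.215] 0.37 [225. 309.]
side cover_edge [0.572 0.34  0.225] 0.83 [225. 308.]
side cover_handle [0.623 0.35  0.261] 0.71 [200. 295.]
side cover_handle [ 0.494 -0.068  0.005] 0.6 [331. 247.]
side mark [0.487 0.319 0.214] 0.75 [263. 318.]
side mark [ 0.634 -0.199  0.001] 0.37 [311. 208.]
side amber_bottle [0.766 0.018 0.004] 0.76 [247. 237.]
side septa_jar [ 0.381 -0.413 -0.001] 0.77 [395. 191.]
side spanner [0.642 0.024 0.001] 0.79 [278. 252.]
side liner_carton [ 0.79  -0.148  0.005] 0.78 [267. 203.]
side liner_carton [0.576 0.339 0.213] 0.69 [225. 310.]
side solvent_bottle [ 0.454 -0.627  0.006] 0.61 [395. 153.]
side solvent_bottle [0.768 0.018 0.003] 0.54 [247. 237.]
```

View pics/scene.png

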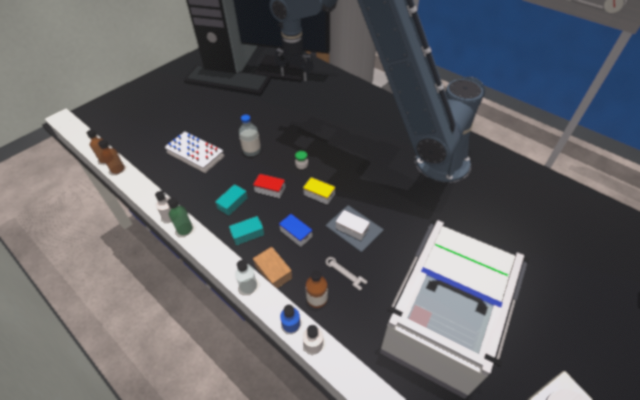

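```bash
python3 -c "
import cv2
a=cv2.imread('pics/scene.png')[120:320,190:390];b=cv2.imread('pics/side.png')[130:290,230:430]
b=cv2.copyMakeBorder(b,0,40,0,0,0)
import numpy as np
cv2.imwrite('pics/crop.png',cv2.resize(np.hstack([a,b]),(800,400),interpolation=cv2.INTER_CUBIC))"
```

```text
(no output)
```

View pics/crop.png

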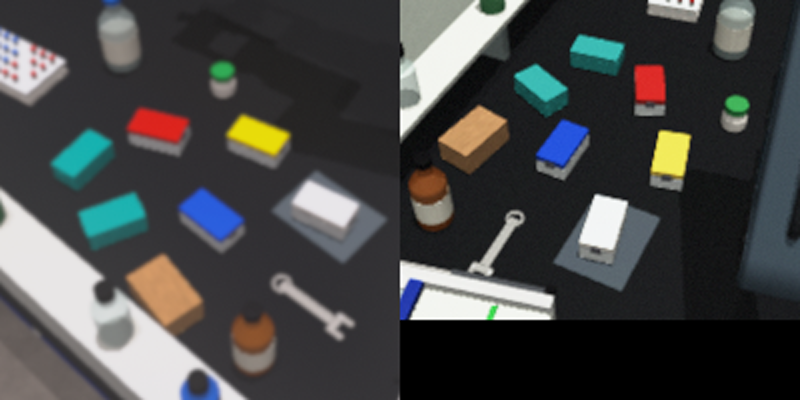

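The blue case is at scene (295,230) and yellow at (320,190). White is on the mat at (352,223), red at (269,185), and the chest is at lower right with the handle near (459,290). The turquoise look-alikes at (231,198) and (246,230) aren't meant, and I'm leaving the red case alone. Next I'll move over the cases for a wrist view.

Request:
jog_arm(commands=[[100,2.5,3,1,0],[100,2.5,3,1,0],[100,2.5,3,1,0],[100,2.5,3,1,0],[100,2.5,3,1,0],[100,2.5,3,1,0],[100,2.5,3,1,0],[100,2.5,3,1,0]])

```text
t: 2.17
tcp_pos: [0.4161, -0.3438, 0.3112]
tool_rot: [0.986, 0.168, -0.001, 0.001]
force: [1.2, -0.8, 0.3]
finger_gap: 0.999
```

Request:
jog_arm(commands=[[100,2,3,1,0],[100,2,3,1,0],[100,2,3,1,0],[100,2,3,1,0],[100,1,3,1,0],[100,0,0,0,0]])

```text
t: 2.67
tcp_pos: [0.5141, -0.1802, 0.3671]
tool_rot: [0.985, 0.172, 0.003, 0.002]
force: [-0.7, -0.2, -0.2]
finger_gap: 1.001
```

```bash
cat > c.py <<'E'
from h import *
import sys
def lids(p,s,z=0.042):
    hsv=cv2.cvtColor(p['image'],cv2.COLOR_RGB2HSV);out={}
    for n,lo,hi in [('blue',(108,120,60),(125,255,255)),('yellow',(22,120,80),(34,255,255)),('white',(0,0,150),(180,40,255)),('red',(0,150,80),(8,255,255))]:
        zz=z[n] if isinstance(z,dict) else z
        m=cv2.morphologyEx(cv2.inRange(hsv,lo,hi),cv2.MORPH_OPEN,np.ones((3,3)))
        for c in cv2.findContours(m,cv2.RETR_EXTERNAL,cv2.CHAIN_APPROX_NONE)[0]:
            if cv2.contourArea(c)<150: continue
            w=np.array([ray(p,q,zz,s)[:2] for q in c[:,0].astype(float)],np.float32)
            (cx,cy),(a,b),an=cv2.minAreaRect(w*1000)
            if a>b: yaw=an
            else: yaw=an+90
            yaw=(yaw+90)%180-90
            if 75<max(a,b)<130 and 35<min(a,b)<80: print(n,'c',round(cx/1000,4),round(cy/1000,4),'size',round(a),round(b),'long axis deg',round(yaw,1),'px',c[:,0].mean(0).round())
if __name__=='__main__':
    s=manip.sense();p=snapshot('wrist');save(p,sys.argv[1]);print(s['tcp_pos'],s['t'],s['tool_rot'],s['finger_gap'])
    lids(p,s)
    for c in ['scene','side'] if len(sys.argv)>2 else []:
        print(c);lids(snapshot(c),None)
E
python3 c.py w1 x
```

```text
[ 0.51414618 -0.18017861  0.36711967] 2.6667 [0.98508171 0.17205027 0.00313853 0.00169623] 1.0008189801284901
yellow c 0.4502 -0.2562 size 59 102 long axis deg -77.1 px [351. 206.]
red c 0.5525 -0.4109 size 58 103 long axis deg -66.6 px [484. 176.]
scene
blue c 0.6316 -0.2 size 108 63 long axis deg 89.1 px [295. 226.]
yellow c 0.4484 -0.2582 size 68 109 long axis deg -76.4 px [319. 187.]
white c 0.494 -0.0662 size 59 105 long axis deg -76.1 px [352. 223.]
red c 0.5518 -0.4138 size 63 103 long axis deg -65.5 px [269. 182.]
side
blue c 0.971 -0.0044 size 55 97 long axis deg -39.8 px [200. 206.]
blue c 0.6311 -0.1945 size 110 61 long axis deg 87.9 px [311. 201.]
yellow c 0.4473 -0.2521 size 59 111 long axis deg -77.1 px [365. 207.]
white c 0.4925 -0.0652 size 56 103 long axis deg -79.4 px [330. 241.]
white c -0.3262 -0.5834 size 86 69 long axis deg 0.1 px [610. 211.]
red c 0.5495 -0.4075 size 58 112 long axis deg -67.2 px [354. 171.]
```

View pics/w1.png

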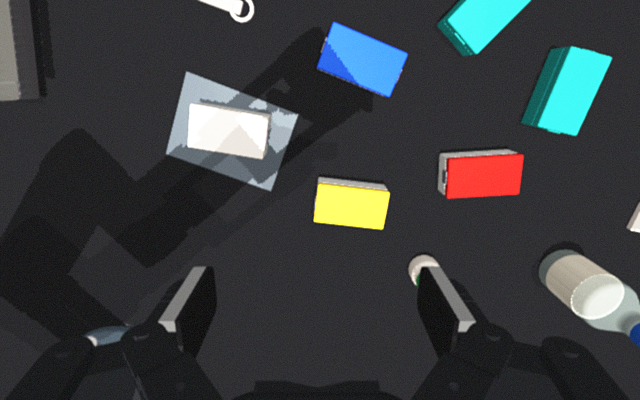

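Wrist view w1: yellow lid at (351,205), blue at (362,60), white at (228,130) on the mat, red at (483,175), and the jar close to yellow at (424,268). Partial shadows broke the blue and white masks, so I'm loosening the thresholds.

```bash
sed -i "s/(108,120,60),(125,255,255)/(106,100,50),(128,255,255)/; s/('white',(0,0,150),(180,40,255))/('white',(0,0,135),(180,38,255))/" c.py; python3 - <<'E'
import cv2
h=cv2.cvtColor(cv2.imread('pics/w1.png'),cv2.COLOR_BGR2HSV)
for x,y in [(340,60),(380,60),(200,125),(230,140),(255,120),(200,90),(270,110),(290,140),(330,205)]: print(x,y,h[y,x])
E
python3 c.py w2
```

```text
340 60 [109 195 254]
380 60 [104 177 255]
200 125 [  0   0 255]
230 140 [ 16  14 237]
255 120 [  0   0 255]
200 90 [104  31 205]
270 110 [107  41 125]
290 140 [120  32  48]
330 205 [ 30 149 255]
[ 0.51174907 -0.18501899  0.36467044] 2.8167 [9.85497857e-01 1.69673953e-01 6.13524726e-04 2.08500955e-03] 0.9997514635831826
yellow c 0.4502 -0.2562 size 59 102 long axis deg -77.3 px [349. 203.]
red c 0.5524 -0.4107 size 58 103 long axis deg -66.6 px [483. 171.]
```

```bash
sed -i "s/(106,100,50),(128/(98,100,50),(128/; s/(0,0,135),(180,38,255)/(0,0,200),(180,24,255)/" c.py; python3 c.py w3; python3 - <<'E'
from h import *
s=manip.sense();print(s['q'])
p=snapshot('wrist')
for n in ['case_blue','case_yellow','case_white','mat']:
    for r in models.pinpoint(p,n)[:2]: print(n,np.round(r['centre'],3),round(r['score'],2))
E
```

```text
[ 0.51136872 -0.18569662  0.36429352] 2.8667 [9.85630720e-01 1.68904429e-01 3.09050732e-04 1.81141953e-03] 0.9990509384196666
blue c 0.6336 -0.1983 size 102 58 long axis deg 88.7 px [358.  53.]
yellow c 0.4503 -0.2563 size 59 102 long axis deg -77.2 px [349. 202.]
white c 0.4388 -0.6795 size 57 77 long axis deg -10.9 px [605. 293.]
white c 0.4936 -0.0645 size 58 102 long axis deg -78.8 px [221. 126.]
red c 0.5525 -0.4108 size 58 103 long axis deg -66.5 px [483. 171.]
[-0.55341841  0.28412093  1.45434144 -0.00219707  1.40082828  0.67932496]
case_blue [ 0.745 -0.322 -0.003] 0.97
case_blue [ 0.693 -0.466  0.002] 0.97
case_yellow [ 0.448 -0.258 -0.002] 0.66
case_yellow [ 0.49  -0.066  0.005] 0.2
case_white [ 0.487 -0.065  0.004] 0.62
```

Request:
jog_arm(commands=[[100,-0.6,-0.6,-1,0.12],[100,-0.6,-0.6,-1,0.12],[100,-0.6,-0.6,-1,0.12],[100,-0.6,-0.6,-1,0.12],[100,-0.6,-0.6,-1,0.12],[100,-0.6,-0.6,-1,0.12],[100,-0.6,-0.6,-1,0.12],[100,-0.6,-0.6,-1,0.12]])

```text
t: 3.83
tcp_pos: [0.462, -0.2404, 0.283]
tool_rot: [0.785, 0.619, 0.004, 0.002]
force: [0.7, 0.9, -0.1]
finger_gap: 1.0
```

Request:
jog_arm(commands=[[100,-0.3,-0.6,-1.8,0.12],[100,-0.3,-0.6,-1.8,0.12],[100,-0.3,-0.6,-1.8,0.12],[100,-0.3,-0.4,-1.8,0.12],[100,0,0,-1.8,0],[100,0,0,0,0]])

```text
t: 4.33
tcp_pos: [0.4461, -0.268, 0.1882]
tool_rot: [0.608, 0.794, 0.005, 0.001]
force: [-1.2, 0.9, 0.0]
finger_gap: 0.998
```

```bash
python3 c.py w4
```

```text
[ 0.44610208 -0.26801768  0.18816267] 4.3333 [0.60770779 0.79414399 0.00505932 0.00098608] 0.9975792570307314
blue c 0.6303 -0.1986 size 101 63 long axis deg 88.7 px [550. 155.]
yellow c 0.4494 -0.2564 size 57 101 long axis deg -77.2 px [316. 176.]
red c 0.5505 -0.4092 size 57 107 long axis deg -66.6 px [379. 336.]
```

Request:
jog_arm(commands=[[100,0.3,1.1,-2,-0.04],[100,0,0,-2.5,0],[100,0,0,-2.5,0],[100,0,0,-2,0],[100,0,0,0,0],[100,0,0,0,0]])

```text
t: 4.88
tcp_pos: [0.4558, -0.2636, 0.1045]
tool_rot: [0.626, 0.78, 0.004, 0.011]
force: [0.6, -0.8, -0.3]
finger_gap: 1.0
```

```bash
python3 c.py w5
```

```text
[ 0.45575145 -0.2636207   0.1045289 ] 4.8833 [0.62612178 0.77962888 0.00427082 0.01149311] 1.0000799859142209
blue c 0.6287 -0.1986 size 100 65 long axis deg 88.7 px [601. 173.]
yellow c 0.4494 -0.2561 size 56 101 long axis deg -77.4 px [305. 195.]
```

Request:
jog_arm(commands=[[100,-0.6,0.7,-1.5,0],[100,0,0,-1.5,0],[100,0,0,-1.5,0],[100,0,0,0,0],[100,0,0,0,0]])

```text
t: 5.35
tcp_pos: [0.4559, -0.2621, 0.0682]
tool_rot: [0.626, 0.779, 0.004, 0.022]
force: [1.4, -0.3, 1.0]
finger_gap: 0.999
```

Request:
jog_arm(commands=[[100,-0.8,0.7,0,0],[100,0,0,0,0],[100,0,0,0,0],[100,0,0,0,0]])

```text
t: 5.68
tcp_pos: [0.4493, -0.2563, 0.0731]
tool_rot: [0.626, 0.779, 0.003, 0.026]
force: [0.4, 1.1, -0.4]
finger_gap: 0.999
```

Request:
jog_arm(commands=[[100,0,0,1,0],[100,0,0,1,0],[100,0,0,0,0],[100,0,0,0,0]])

```text
t: 6.02
tcp_pos: [0.45, -0.2569, 0.0965]
tool_rot: [0.626, 0.779, 0.003, 0.027]
force: [-0.7, 0.7, -1.2]
finger_gap: 1.001
```

Request:
jog_arm(commands=[[100,0,0,-0.5,0],[100,0,0,-0.5,0],[100,0,0,-0.5,0],[100,0,0,-0.5,0],[100,0,0,-0.5,0],[100,0,0,-0.5,0],[100,0,0,-0.5,0],[100,0,0,-0.5,0]])

```text
t: 6.68
tcp_pos: [0.4498, -0.2568, 0.0518]
tool_rot: [0.626, 0.779, 0.003, 0.027]
force: [0.3, -0.7, 0.6]
finger_gap: 1.0
```

Request:
jog_arm(commands=[[100,0,0,3,0],[100,0,0,0,0]])

```text
t: 6.85
tcp_pos: [0.4479, -0.2552, 0.077]
tool_rot: [0.626, 0.779, 0.004, 0.022]
force: [1.5, 0.3, 0.1]
finger_gap: 1.001
```

Request:
jog_arm(commands=[[100,0,0,3,0],[100,0,0,0,0]])

```text
t: 7.02
tcp_pos: [0.4469, -0.2544, 0.1034]
tool_rot: [0.627, 0.779, 0.004, 0.017]
force: [0.2, -1.6, 0.4]
finger_gap: 1.005
```

Request:
jog_arm(commands=[[100,0,0,3,0],[100,0,0,0,0],[100,0,0,3,0],[100,0,0,0,0],[100,0,0,3,0],[100,0,0,0,0]])

```text
t: 7.52
tcp_pos: [0.4467, -0.2542, 0.1891]
tool_rot: [0.627, 0.779, 0.004, 0.013]
force: [0.5, -0.9, 1.3]
finger_gap: 1.001
```

Request:
jog_arm(commands=[[100,0,0,-1,0],[100,0,0,-1,0],[100,0,0,-1,0],[100,0,0,-1,0],[100,0,0,-1,0],[100,0,0,-1,0],[100,0,0,-1,0],[100,0,0,-1,0]])

```text
t: 8.18
tcp_pos: [0.4506, -0.2575, 0.1093]
tool_rot: [0.626, 0.779, 0.004, 0.025]
force: [0.8, -0.6, 0.5]
finger_gap: 0.999
```

Request:
jog_arm(commands=[[100,0,0,4,0],[100,0,0,0,0],[100,0,0,4,0],[100,0,0,0,0]])

```text
t: 8.52
tcp_pos: [0.4474, -0.2548, 0.1717]
tool_rot: [0.627, 0.779, 0.005, 0.009]
force: [1.1, -1.4, 1.0]
finger_gap: 0.997
```

Request:
jog_arm(commands=[[100,0,0,4,0],[100,0,0,4,0],[100,0,0,0,0]])

```text
t: 8.77
tcp_pos: [0.447, -0.2545, 0.245]
tool_rot: [0.627, 0.779, 0.005, 0.004]
force: [0.2, -1.7, -0.0]
finger_gap: 0.997
```

Request:
jog_arm(commands=[[100,0,0,-0.5,0],[100,0,0,-0.5,0],[100,0,0,-0.5,0],[100,0,0,-0.5,0],[100,0,0,-0.5,0],[100,0,0,-0.5,0],[100,0,0,-0.5,0],[100,0,0,-0.5,0]])

```text
t: 9.43
tcp_pos: [0.4464, -0.2538, 0.2009]
tool_rot: [0.627, 0.779, 0.005, 0.007]
force: [0.6, -0.7, 0.3]
finger_gap: 0.998
```

Request:
jog_arm(commands=[[100,0.1,0,-0.6,0],[100,0.1,0,-0.6,0],[100,0,0,-0.6,0],[100,0,-0.1,-0.6,0],[100,0,-0.1,-0.6,0],[100,0,0,-0.6,0],[100,0,0,-0.6,0],[100,0,0,-0.6,0]])

```text
t: 10.1
tcp_pos: [0.4486, -0.2561, 0.1467]
tool_rot: [0.627, 0.779, 0.005, 0.006]
force: [1.3, 0.5, -0.7]
finger_gap: 1.002
```

Request:
jog_arm(commands=[[100,0,0,-0.6,0],[100,0,0,-0.6,0],[100,0,0,-0.6,0],[100,0,0,-0.6,0],[100,0,0,-0.6,0],[100,0,0,-0.6,0],[100,0,0,-0.6,0],[100,0,0,-0.6,0]])

```text
t: 10.77
tcp_pos: [0.4488, -0.2563, 0.0936]
tool_rot: [0.627, 0.779, 0.005, 0.006]
force: [-0.3, -0.3, 0.4]
finger_gap: 0.997
```

```bash
python3 c.py w6
```

```text
[ 0.44878614 -0.2562678   0.09362078] 10.7667 [0.62680219 0.7791372  0.00493079 0.00631799] 0.9973108942068717
blue c 0.6076 -0.2106 size 53 116 long axis deg -61.1 px [612. 196.]
yellow c 0.4493 -0.2558 size 56 101 long axis deg -77.3 px [315. 216.]
```

Request:
jog_arm(commands=[[100,0,0,-0.6,0],[100,0,0,-0.6,0],[100,0,0,-0.6,0],[100,0,0,-0.6,0],[100,0,0,-0.6,0],[100,0,0,-0.6,0],[100,0,0,-0.6,0],[100,0,0,-0.6,0]])

```text
t: 11.48
tcp_pos: [0.4489, -0.2564, 0.0403]
tool_rot: [0.627, 0.779, 0.005, 0.006]
force: [-0.7, 1.0, -0.7]
finger_gap: 0.998
```

Request:
jog_arm(commands=[[100,0,0,-0.6,0],[100,0,0,-0.6,0],[100,0,0,-0.5,0],[100,0,0,-0.5,0],[100,0,0,0,0]])

```text
t: 11.9
tcp_pos: [0.4483, -0.256, 0.0144]
tool_rot: [0.627, 0.779, 0.005, 0.005]
force: [-0.1, -0.1, -0.5]
finger_gap: 1.001
```

Request:
jog_arm(commands=[[100,0.1,0,-0.4,0],[100,0,0,-0.4,0],[50,0,0,0,0],[50,0,0,0,0],[50,0,0,0,0],[50,0,0,0,0],[50,0,0,0,0],[50,0,0,0,0]], squeeze=40)

```text
t: 12.57
tcp_pos: [0.45, -0.2562, 0.0061]
tool_rot: [0.627, 0.779, 0.005, 0.006]
force: [0.4, 0.5, -1.7]
finger_gap: 0.657
```

Request:
jog_arm(commands=[[50,0,0,0,0],[50,0,0,0,0],[50,0,0,0.5,0],[50,0,0,0.5,0]])

```text
t: 12.9
tcp_pos: [0.4491, -0.2556, 0.0156]
tool_rot: [0.627, 0.779, 0.005, 0.005]
force: [0.6, -0.5, -0.7]
finger_gap: 0.653
```

Request:
jog_arm(commands=[[50,0,0,0.7,0],[50,0,0,0.7,0],[50,0,0,0.7,0],[50,0,0,0.7,0],[50,0,0,0.7,0],[50,0,0,0.7,0],[50,0,0,0.7,0],[50,0,0,0.7,0]])

```text
t: 13.57
tcp_pos: [0.4491, -0.2554, 0.0787]
tool_rot: [0.627, 0.779, 0.005, 0.005]
force: [-0.7, 0.5, -0.3]
finger_gap: 0.65
```

Request:
jog_arm(commands=[[50,0.2,0.5,0.7,0],[50,0.2,0.8,0.7,0],[50,0.2,0.8,0.7,0],[50,0.2,0.8,0.7,0],[50,0.2,0.8,0.7,0],[50,0.2,0.8,0.7,0],[50,0.2,0.8,0,0],[50,0.2,0.8,0,0]])

```text
t: 14.23
tcp_pos: [0.4668, -0.1888, 0.1275]
tool_rot: [0.627, 0.779, 0.005, 0.007]
force: [0.0, 0.1, -2.0]
finger_gap: 0.65
```

```bash
sed -i 's/lids(p,s)$/lids(p,s,{"blue":.042,"yellow":.042,"white":.045,"red":.042})/; s/lids(snapshot(c),None)/lids(snapshot(c),None,{"blue":.042,"yellow":.042,"white":.045,"red":.042})/' c.py; python3 c.py w7 x
```

```text
[ 0.46676822 -0.18880672  0.12746469] 14.2333 [0.62713568 0.77886267 0.00518318 0.00684993] 0.6498463003018529
blue c 0.6295 -0.1976 size 102 64 long axis deg 88.7 px [531. 253.]
scene
blue c 0.6316 -0.1997 size 65 109 long axis deg -89.7 px [295. 226.]
yellow c 0.374 -0.2349 size 75 61 long axis deg 13.7 px [337. 178.]
white c 0.4918 -0.0636 size 53 93 long axis deg -79.7 px [352. 223.]
red c 0.5517 -0.4141 size 64 104 long axis deg -65.5 px [268. 182.]
side
blue c 0.9701 -0.0044 size 56 98 long axis deg -39.8 px [200. 206.]
blue c 0.6309 -0.1949 size 110 62 long axis deg 88.8 px [311. 201.]
yellow c 0.4997 -0.2865 size 66 100 long axis deg -77.7 px [354. 197.]
white c 0.4914 -0.0623 size 54 97 long axis deg -79.5 px [329. 242.]
```

View pics/w7.png

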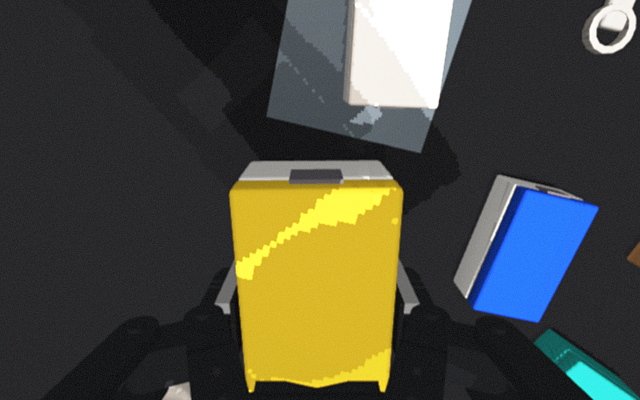

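View w7: yellow is held square, with its lid at (315,280). White is at the top edge (400,50) and cut off, blue at (530,255). I'll recompute white at its true top height from the earlier high wrist view.

```bash
python3 - <<'E'
from h import *
from c import lids
p=snapshot('wrist')
for n,tp,q in [('w1',[ 0.51414618,-0.18017861,0.36711967],[0.98508171,0.17205027,0.00313853,0.00169623]),('w3',[ 0.51136872,-0.18569662,0.36429352],[9.85630720e-01,1.68904429e-01,3.09050732e-04,1.81141953e-03])]:
    d=dict(p);d['image']=cv2.cvtColor(cv2.imread(f'pics/{n}.png'),cv2.COLOR_BGR2RGB)
    s=dict(tcp_pos=tp,tool_rot=q); print(n); lids(d,s,.045)
    h=cv2.cvtColor(d['image'],cv2.COLOR_RGB2HSV)
    for X in [(.4936,-.0645,.045)]: print(proj(d,X,s))
    # mask white loosely in local window
E
```

```text
w1
blue c 0.6326 -0.1991 size 101 58 long axis deg 88.7 px [361.  59.]
yellow c 0.4503 -0.2567 size 59 101 long axis deg -77.2 px [351. 206.]
white c 0.438 -0.6784 size 57 77 long axis deg -14.2 px [604. 297.]
white c 0.4932 -0.0663 size 57 102 long axis deg -79.6 px [226. 130.]
red c 0.552 -0.4106 size 57 102 long axis deg -66.7 px [484. 176.]
[225.6425146  130.50633961]
w3
blue c 0.6326 -0.1992 size 101 58 long axis deg 88.7 px [358.  53.]
yellow c 0.4504 -0.2568 size 59 101 long axis deg -77.2 px [349. 202.]
white c 0.4388 -0.678 size 56 77 long axis deg -10.9 px [605. 293.]
white c 0.4935 -0.0663 size 58 102 long axis deg -78.8 px [221. 126.]
red c 0.552 -0.4105 size 57 102 long axis deg -66.5 px [483. 171.]
[221.52193795 126.49605833]
```

```bash
python3 - <<'E'
from h import *
s=manip.sense();print(s['tcp_pos'],s['t']);p=snapshot('wrist')
c=np.array([.4925,-.0655]);a=np.radians(-79);u=np.array([np.cos(a),np.sin(a)]);v=np.array([-u[1],u[0]])
for sg in (-1,1): print(proj(p,[*(c+50*u/1000+sg*.028*v),.045],s))
h=cv2.cvtColor(p['image'],cv2.COLOR_RGB2HSV);m=cv2.inRange(h,(0,0,215),(180,20,255))[:130,300:480]
ys,xs=np.nonzero(m)
for y in (30,60,90): r=np.nonzero(m[y])[0]+300;print(y,r.min(),r.max(),ray(p,(r.min(),y),.045,s)[:2],ray(p,(r.max(),y),.045,s)[:2])
for x in (360,395,430): r=np.nonzero(m[:,x-300])[0];print(x,r.max(),ray(p,(x,r.max()),.045,s)[:2])
# held yellow lid
m=cv2.inRange(h,(20,110,60),(36,255,255));ys,xs=np.nonzero(m);
z=s['tcp_pos'][2]-.006+.042
for y in (230,260): r=np.nonzero(m[y])[0];print('yel',ray(p,(r.min(),y),z,s)[:2],ray(p,(r.max(),y),z,s)[:2])
for x in (270,315,360): r=np.nonzero(m[:,x])[0];print('yel front',ray(p,(x,r.min()),z,s)[:2],s['tcp_pos'][:2])
E
```

```text
[ 0.46646912 -0.18958751  0.12672182] 14.4333
[350.23241233 105.04929225]
[440.63634917 107.05410804]
30 356 449 [ 0.46761479 -0.07852461] [ 0.52023945 -0.06694718]
60 354 445 [ 0.47045952 -0.09440191] [ 0.52327685 -0.08284825]
90 357 441 [ 0.47642042 -0.1104644 ] [ 0.5264732  -0.09958144]
360 93 [ 0.47864111 -0.11176814]
395 103 [ 0.50118118 -0.11290354]
430 107 [ 0.52305892 -0.11060658]
yel [ 0.43210998 -0.16070544] [ 0.48583868 -0.14940882]
yel [ 0.43460262 -0.17139264] [ 0.48802641 -0.16025643]
yel front [ 0.44133293 -0.14179259] [ 0.46646912 -0.18958751]
yel front [ 0.45522236 -0.13983091] [ 0.46646912 -0.18958751]
yel front [ 0.46867788 -0.13563706] [ 0.46646912 -0.18958751]
```

Request:
jog_arm(commands=[[50,0.2,0.8,0,-0.02],[50,0.2,0.8,0,0],[50,0.2,0.8,0,0],[50,0.2,0.8,0,0],[50,0.2,0.8,0,0],[50,0.2,0.8,0,0],[50,0.2,0.8,0,0],[50,0.2,0.8,0,0]])

```text
t: 15.15
tcp_pos: [0.4831, -0.1245, 0.125]
tool_rot: [0.637, 0.771, 0.004, 0.006]
force: [-0.4, -0.4, -2.1]
finger_gap: 0.648
```

Request:
jog_arm(commands=[[50,0.1,0.8,0,0],[50,0.1,0.8,0,0],[50,0.1,0.8,0,0],[50,0,0.7,0,0],[50,0,0.5,0,0],[50,0,0.2,0,0],[50,0,0,0,0],[50,0,0,0,0]])

```text
t: 15.82
tcp_pos: [0.4864, -0.0794, 0.1252]
tool_rot: [0.635, 0.772, 0.004, 0.006]
force: [0.9, 0.6, -1.8]
finger_gap: 0.649
```

Request:
jog_arm(commands=[[50,0.3,0.6,0,0],[50,0.3,0.6,0,0],[50,0,0.3,-0.2,0],[50,0,0,-0.5,0],[50,0,0,-0.6,0],[50,0,0,-0.6,0],[50,0,0,-0.6,0],[50,0,0,-0.6,0]])

```text
t: 16.48
tcp_pos: [0.4943, -0.0643, 0.0921]
tool_rot: [0.636, 0.772, 0.005, 0.007]
force: [0.1, -1.0, -2.7]
finger_gap: 0.65
```

Now at z 0.092 (the bottom of the case at about 0.086), 2.5 mm too far in x.

Request:
jog_arm(commands=[[50,-0.2,0,-0.3,0],[50,-0.1,-0.1,-0.3,0],[50,0,0,-0.5,0],[50,0,0,-0.5,0],[50,0,0,-0.5,0],[50,0,0,0,0]])

```text
t: 16.98
tcp_pos: [0.4896, -0.0657, 0.0667]
tool_rot: [0.636, 0.771, 0.004, 0.005]
force: [0.8, -0.1, 0.1]
finger_gap: 0.653
```

```bash
python3 - <<'E'
from h import *
s=manip.sense();print(s['tcp_pos'],s['tool_rot'],s['force'])
p=snapshot('side');
i=cv2.cvtColor(p['image'],cv2.COLOR_RGB2BGR)[170:290,260:400]
q=snapshot('scene');j=cv2.cvtColor(q['image'],cv2.COLOR_RGB2BGR)[150:270,290:430]
cv2.imwrite('pics/pl1.png',cv2.resize(np.hstack([i,j]),(800,343),interpolation=cv2.INTER_CUBIC))
E
```

```text
[ 0.48956771 -0.06569095  0.06670032] [0.63624052 0.77146179 0.00404119 0.00532598] [ 0.82731872 -0.0569315   0.11817389]
```

View pics/pl1.png

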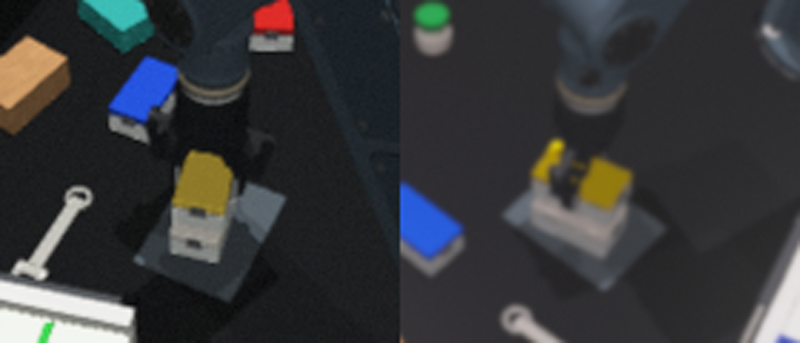

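Yellow (side crop, 205,185) sits in line just above white (200,240). Lowering it with a 2 mm x correction.

Request:
jog_arm(commands=[[50,0.2,0,-0.3,0],[50,0,0,-0.3,0],[50,0,0,-0.3,0],[50,0,0,-0.2,0],[50,0,0,0,0]])

```text
t: 17.5
tcp_pos: [0.4934, -0.0661, 0.0562]
tool_rot: [0.636, 0.772, 0.005, 0.007]
force: [-0.3, 0.5, -1.9]
finger_gap: 0.652
```

Request:
jog_arm(commands=[[50,0,0,-0.15,0],[50,0,0,-0.15,0],[50,0,0,0,0]])

```text
t: 17.75
tcp_pos: [0.4935, -0.066, 0.0529]
tool_rot: [0.636, 0.772, 0.005, 0.007]
force: [-0.4, 0.7, -1.4]
finger_gap: 0.65
```

Request:
jog_arm(commands=[[50,-0.12,0.1,-0.1,0],[50,0,0,-0.15,0],[50,0,0,-0.1,0],[50,0,0,0,0]])

```text
t: 18.08
tcp_pos: [0.4923, -0.065, 0.0512]
tool_rot: [0.636, 0.772, 0.005, 0.008]
force: [-0.9, -0.2, -2.2]
finger_gap: 0.65
```

Request:
jog_arm(commands=[[50,0,0,-0.15,0],[50,0,0,-0.1,0],[50,0,0,-0.1,0]])

```text
t: 18.33
tcp_pos: [0.4925, -0.0651, 0.0508]
tool_rot: [0.636, 0.771, 0.005, 0.008]
force: [-1.8, 0.3, 10.0]
finger_gap: 0.649
```

Contact at z 0.0508. Releasing.

Request:
jog_arm(commands=[[75,0,0,0,0],[75,0,0,0,0],[100,0,0,0,0],[100,0,0,0,0],[100,0,0,0.6,0],[100,0,0,0.8,0],[100,0,0,0.8,0],[100,0,0,0.8,0]])

```text
t: 19.0
tcp_pos: [0.4919, -0.065, 0.0816]
tool_rot: [0.636, 0.771, 0.005, 0.007]
force: [0.1, -1.2, 0.1]
finger_gap: 1.002
```

Request:
jog_arm(commands=[[100,0,0,2,0],[100,0,0,3,0],[100,0,0,3,0],[100,0,0,3,0],[100,0,0,2,0],[100,0,0,0,0]])

```text
t: 19.5
tcp_pos: [0.491, -0.0646, 0.2231]
tool_rot: [0.636, 0.771, 0.005, 0.009]
force: [0.5, -0.4, -0.0]
finger_gap: 0.998
```

```bash
sed -i 's/"yellow":.042/"yellow":.087/g' c.py; python3 c.py w8 x
```

```text
[ 0.4909771  -0.0645865   0.22308431] 19.5 [0.63616741 0.77147679 0.00532093 0.00928841] 0.9981729563929953
blue c 0.6317 -0.1963 size 106 61 long axis deg 88.1 px [407. 310.]
yellow c 0.493 -0.0653 size 56 101 long axis deg -79.1 px [314. 180.]
scene
blue c 0.6316 -0.1997 size 65 109 long axis deg -89.7 px [295. 226.]
yellow c 0.4919 -0.0669 size 66 108 long axis deg -78.8 px [353. 214.]
red c 0.5521 -0.4142 size 63 105 long axis deg -65.8 px [268. 182.]
side
blue c 0.9701 -0.0044 size 56 98 long axis deg -39.8 px [200. 206.]
blue c 0.6309 -0.1941 size 111 62 long axis deg 88.8 px [311. 201.]
yellow c 0.4908 -0.0622 size 58 108 long axis deg -79.1 px [331. 233.]
red c 0.5514 -0.422 size 51 84 long axis deg -67.5 px [356. 169.]
```

Request:
jog_arm(commands=[[100,0.8,-0.8,0,-0.05],[100,1.2,-1.2,0,-0.05],[100,1.4,-1.4,0,-0.05],[100,1.4,-1.4,0,-0.06],[100,1.4,-1.4,0,0],[100,1.4,-1.4,0,0],[100,1.2,-1.2,0,0],[100,1,-1,0,0]])

```text
t: 20.32
tcp_pos: [0.5761, -0.1585, 0.2026]
tool_rot: [0.717, 0.697, -0.003, -0.013]
force: [0.0, -0.1, -0.9]
finger_gap: 1.001
```

Request:
jog_arm(commands=[[100,1,-0.8,-0.4,0],[100,0.8,-0.8,-0.6,0],[100,0.6,-0.6,-0.6,0],[100,0.5,-0.4,-0.6,0],[100,0.2,-0.2,-0.6,0],[100,0,0,-0.6,0],[100,0,0,-0.6,0],[100,0,0,-0.6,0]])

```text
t: 20.98
tcp_pos: [0.6049, -0.1879, 0.1422]
tool_rot: [0.717, 0.697, -0.006, -0.022]
force: [-0.5, 0.5, 0.3]
finger_gap: 1.0
```

```bash
python3 c.py w9
```

```text
[ 0.60489159 -0.18788646  0.14223744] 20.9833 [ 0.71708206  0.6966144  -0.0060328  -0.02202954] 0.9996035217235738
blue c 0.6336 -0.1981 size 101 56 long axis deg 88.6 px [361. 209.]
```

Request:
jog_arm(commands=[[100,0.5,-0.2,0.7,0],[100,0.5,-0.2,0.7,0],[100,0.5,-0.2,0.7,0],[100,0.5,-0.2,0.7,0],[100,0.5,0,0.7,0],[100,0.4,0,0.7,0],[100,0,0,0.7,0],[100,0,0,0.7,0]])

```text
t: 21.7
tcp_pos: [0.6365, -0.1952, 0.2046]
tool_rot: [0.717, 0.697, -0.006, -0.022]
force: [-0.6, 0.9, 0.3]
finger_gap: 1.003
```

Request:
jog_arm(commands=[[100,0,0,-4,0],[100,0,0,0,0],[100,0,0,-4,0],[100,0,0,0,0]])

```text
t: 22.03
tcp_pos: [0.6402, -0.1966, 0.1339]
tool_rot: [0.716, 0.697, -0.005, -0.019]
force: [-2.1, 0.7, -2.4]
finger_gap: 1.0
```

Request:
jog_arm(commands=[[100,-4,1.2,0,0],[100,0,0,0,0]])

```text
t: 22.2
tcp_pos: [0.6008, -0.1838, 0.1343]
tool_rot: [0.716, 0.697, -0.007, -0.025]
force: [-3.3, 1.2, -1.4]
finger_gap: 1.002
```

Request:
jog_arm(commands=[[100,0.6,-0.2,0,0],[100,0.6,-0.2,0,0],[100,0.6,-0.2,0,0],[100,0.6,-0.2,0,0],[100,0.6,-0.2,0,0]])

```text
t: 22.62
tcp_pos: [0.6363, -0.1959, 0.1463]
tool_rot: [0.716, 0.697, -0.005, -0.019]
force: [0.6, -0.4, 0.3]
finger_gap: 1.004
```

Request:
jog_arm(commands=[[100,-0.8,0,-0.8,0],[100,-1.2,0,-1,0],[100,-1.2,0,-1,0],[100,-1.2,0,-1,0],[100,-1,0,-0.8,0]])

```text
t: 23.03
tcp_pos: [0.5977, -0.2028, 0.1072]
tool_rot: [0.716, 0.698, 0.0, -0.004]
force: [-0.2, 0.3, 0.0]
finger_gap: 1.001
```

Request:
jog_arm(commands=[[100,0.5,0,0.4,0],[100,0.6,0,0.4,0],[100,0.6,0,0.4,0],[100,0.6,0,0.4,0],[100,0.6,0,0.4,0],[100,0.6,0,0.4,0],[100,0.5,0,0.4,0],[100,0.4,0,0.2,0]])

```text
t: 23.7
tcp_pos: [0.6535, -0.2054, 0.1441]
tool_rot: [0.716, 0.698, 0.002, 0.0]
force: [-0.5, -0.6, -0.6]
finger_gap: 0.997
```

Request:
jog_arm(commands=[[100,-0.4,0.2,-0.5,0],[100,-0.5,0.2,-0.6,0],[100,-0.5,0.2,-0.6,0],[100,-0.4,0.1,-0.6,0],[100,-0.2,0,-0.6,0],[100,0,0,-0.6,0],[100,0,0,0,0]])

```text
t: 24.28
tcp_pos: [0.6296, -0.1962, 0.105]
tool_rot: [0.715, 0.699, 0.001, -0.001]
force: [-0.1, -0.7, -0.3]
finger_gap: 1.0
```

```bash
python3 c.py w10
```

```text
[ 0.62958291 -0.19624449  0.10495133] 24.2833 [ 0.71543242  0.69867911  0.0014452  -0.00136567] 0.999897538282412
blue c 0.6335 -0.1976 size 101 56 long axis deg 88.6 px [322. 213.]
```

Down to grasp (need +0.4, −0.13 cm, to z 0.006).

Request:
jog_arm(commands=[[100,0.2,-0.1,-0.5,0],[100,0.2,0,-0.6,0],[100,0,0,-0.6,0],[100,0,0,-0.6,0],[100,0,0,-0.6,0],[100,0,0,-0.6,0],[100,0,0,-0.6,0],[100,0,0,-0.6,0]])

```text
t: 25.0
tcp_pos: [0.6364, -0.1988, 0.0551]
tool_rot: [0.716, 0.699, 0.002, 0.001]
force: [-0.6, -0.1, 0.0]
finger_gap: 0.998
```

Request:
jog_arm(commands=[[100,0,0,-0.6,0],[100,0,0,-0.6,0],[100,0,0,-0.6,0],[100,0,0,-0.5,0],[100,0,0,-0.4,0],[100,0,0,0,0]])

```text
t: 25.5
tcp_pos: [0.6352, -0.1982, 0.0229]
tool_rot: [0.716, 0.699, 0.002, -0.0]
force: [0.1, -0.1, 0.0]
finger_gap: 1.001
```

Request:
jog_arm(commands=[[100,-0.15,0,-0.5,0],[100,0,0,-0.5,0],[100,0,0,-0.4,0],[100,0,0,-0.2,0],[100,0,0,0,0]])

```text
t: 25.92
tcp_pos: [0.634, -0.1984, 0.0057]
tool_rot: [0.716, 0.699, 0.002, 0.0]
force: [-0.9, -0.8, 0.5]
finger_gap: 0.998
```

Request:
jog_arm(commands=[[50,0,0,0,0],[50,0,0,0,0],[50,0,0,0,0],[50,0,0,0,0],[50,0,0,0,0],[50,0,0,0,0],[50,0,0,0.5,0],[50,0,0,0.7,0]])

```text
t: 26.58
tcp_pos: [0.6325, -0.1977, 0.0167]
tool_rot: [0.716, 0.699, 0.001, -0.002]
force: [0.2, -0.6, -0.9]
finger_gap: 0.651
```

Request:
jog_arm(commands=[[50,0,0,0.8,0],[50,0,0,0.8,0],[50,0,0,0.8,0],[50,0,0,0.8,0],[50,0,0,0.8,0],[50,0,0,0.8,0],[50,0,0,0.8,0],[50,0,0,0.8,0]])

```text
t: 27.25
tcp_pos: [0.6327, -0.1977, 0.0891]
tool_rot: [0.716, 0.699, 0.002, -0.001]
force: [1.0, 0.6, -2.5]
finger_gap: 0.65
```

Request:
jog_arm(commands=[[50,-0.4,0.4,0.8,0.03],[50,-0.6,0.6,0.8,0.04],[50,-0.6,0.6,0.8,0.04],[50,-0.6,0.6,0.8,0.04],[50,-0.6,0.6,0.8,0.04],[50,-0.7,0.7,0.6,0.03],[50,-0.7,0.7,0,0],[50,-0.7,0.7,0,0]])

```text
t: 27.92
tcp_pos: [0.5851, -0.1497, 0.1445]
tool_rot: [0.631, 0.775, 0.003, 0.004]
force: [0.2, 0.3, -2.0]
finger_gap: 0.654
```

Request:
jog_arm(commands=[[50,-0.7,0.7,-0.1,-0.01],[50,-0.7,0.7,-0.1,0],[50,-0.7,0.7,-0.1,0],[50,-0.7,0.7,-0.1,0],[50,-0.7,0.7,-0.1,0],[50,-0.7,0.7,-0.1,0],[50,-0.7,0.7,-0.1,0],[50,-0.7,0.7,-0.1,0]])

```text
t: 28.58
tcp_pos: [0.5219, -0.0874, 0.1346]
tool_rot: [0.637, 0.771, 0.003, 0.003]
force: [0.4, -0.0, -1.6]
finger_gap: 0.652
```

```bash
cat > d.py <<'E'
from h import *
s=manip.sense();p=snapshot('wrist');save(p,'w11');print(s['tcp_pos'],s['tool_rot'])
h=cv2.cvtColor(p['image'],cv2.COLOR_RGB2HSV)
a=2*np.arctan2(s['tool_rot'][1],s['tool_rot'][0]);u=np.array([np.cos(a),np.sin(a)]);v=np.array([-u[1],u[0]])
m=cv2.inRange(h,(98,100,40),(128,255,255));z=s['tcp_pos'][2]+.036
n,l,st,_=cv2.connectedComponentsWithStats(m);k=1+st[1:,4].argmax();m=(l==k).astype(np.uint8)
c=cv2.findContours(m,cv2.RETR_EXTERNAL,cv2.CHAIN_APPROX_NONE)[0][0][:,0]
w=np.array([ray(p,q,z,s)[:2]-s['tcp_pos'][:2] for q in c.astype(float)])
print('blue rel tcp along',np.percentile(w@u,[1,99]),'across',np.percentile(w@v,[2,98]),st[k])
m=cv2.inRange(h,(20,110,60),(36,255,255))
c=cv2.findContours(m,cv2.RETR_EXTERNAL,cv2.CHAIN_APPROX_NONE)[0]
if c:
    c=max(c,key=cv2.contourArea)[:,0];print('yellow px',c.min(0),c.max(0))
    hull=np.array([ray(p,q,.087,s)[:2] for q in c.astype(float)],np.float32);print(cv2.boxPoints(cv2.minAreaRect(hull)))
E
python3 d.py
```

```text
[ 0.52192895 -0.08737269  0.13455335] [0.63650141 0.7712663  0.00258633 0.00275009]
blue rel tcp along [-0.03321214  0.05257962] across [-0.02811963  0.02724065] [  231   178   174   215 32653]
yellow px [214  89] [321 262]
[[ 0.45638877 -0.02158317]
 [ 0.47517955 -0.11936077]
 [ 0.52964365 -0.1088939 ]
 [ 0.5108529  -0.0111163 ]]
```

Request:
jog_arm(commands=[[50,-0.6,0.4,-0.1,0],[50,-0.6,0.4,-0.2,0],[50,-0.5,0.4,-0.3,0],[50,-0.4,0.3,-0.3,0],[50,-0.2,0.2,-0.3,0],[50,0,0,-0.3,0],[50,0,0,0,0]])

```text
t: 29.22
tcp_pos: [0.494, -0.0665, 0.1179]
tool_rot: [0.636, 0.772, 0.002, 0.001]
force: [-0.2, -1.1, -1.9]
finger_gap: 0.648
```

Request:
jog_arm(commands=[[50,0,0,-0.4,0],[50,0,0,-0.4,0],[50,0,0,-0.4,0],[50,0,0,-0.3,0],[50,0,0,-0.2,0],[50,0,0,0,0]])

```text
t: 29.72
tcp_pos: [0.4959, -0.0678, 0.0987]
tool_rot: [0.636, 0.771, 0.003, 0.002]
force: [-0.5, 0.2, -1.9]
finger_gap: 0.651
```

Request:
jog_arm(commands=[[50,-0.25,0.1,-0.1,0],[50,0,0,-0.15,0],[50,0,0,-0.1,0],[50,0,0,0,0]])

```text
t: 30.05
tcp_pos: [0.4933, -0.0668, 0.0947]
tool_rot: [0.636, 0.771, 0.003, 0.002]
force: [0.2, 0.9, -2.2]
finger_gap: 0.652
```

Request:
jog_arm(commands=[[50,0,0,-0.12,0],[50,0,0,-0.1,0],[50,0,0,-0.1,0]])

```text
t: 30.3
tcp_pos: [0.4935, -0.067, 0.0928]
tool_rot: [0.636, 0.771, 0.003, 0.003]
force: [-2.3, 0.3, 16.1]
finger_gap: 0.649
```

Contact at 0.0928, as expected. Releasing, going up slowly and checking.

Request:
jog_arm(commands=[[75,0,0,0,0],[75,0,0,0,0],[100,0,0,0,0],[100,0,0,0,0],[100,0,0,0.6,0],[100,0,0,0.8,0],[100,0,0,0.8,0],[100,0,0,0.8,0]])

```text
t: 30.97
tcp_pos: [0.4938, -0.0671, 0.1251]
tool_rot: [0.636, 0.771, 0.003, 0.003]
force: [-0.2, 0.3, -0.7]
finger_gap: 0.999
```

Request:
jog_arm(commands=[[100,0,0,2,0],[100,0,0,3,0],[100,0,0,3,0],[100,0,0,3,0],[100,0,0,3,0],[100,0,0,3,0],[100,0,0,1.5,0],[100,0,0,0,0]])

```text
t: 31.63
tcp_pos: [0.4914, -0.0661, 0.3275]
tool_rot: [0.636, 0.771, 0.004, 0.006]
force: [1.4, -0.5, -0.8]
finger_gap: 1.0
```

```bash
sed -i 's/"blue":.042/"blue":.129/g' c.py; python3 c.py w12 x; python3 - <<'E'
from h import *
q=snapshot('side');r=snapshot('scene')
i=cv2.cvtColor(q['image'],cv2.COLOR_RGB2BGR)[190:270,290:370];j=cv2.cvtColor(r['image'],cv2.COLOR_RGB2BGR)[180:260,310:390]
cv2.imwrite('pics/pl2.png',cv2.resize(np.hstack([i,j]),(800,400),interpolation=cv2.INTER_CUBIC))
for p in(q,r):
  for n in ['cover_edge','cover_handle','mark']:
    for x in models.pinpoint(p,n)[:1]: print(n,np.round(x['centre'],4),round(x['score'],2))
E
```

```text
[ 0.49139819 -0.06613145  0.32746297] 31.6333 [0.63641881 0.77130912 0.00378961 0.00624278] 0.9996043492548737
blue c 0.4943 -0.0666 size 57 101 long axis deg -79.2 px [316. 163.]
red c 0.5462 -0.3979 size 58 87 long axis deg -66.4 px [308. 364.]
scene
blue c 0.493 -0.0684 size 68 109 long axis deg -79.5 px [353. 206.]
red c 0.552 -0.4143 size 63 105 long axis deg -65.5 px [268. 182.]
side
blue c 0.4918 -0.0635 size 59 109 long axis deg -78.8 px [331. 224.]
blue c 0.8992 0.0515 size 51 89 long axis deg -39.8 px [200. 206.]
cover_edge [0.5712 0.3396 0.2267] 0.96
cover_handle [0.6192 0.3474 0.2625] 0.67
mark [0.4868 0.3215 0.2105] 0.63
cover_edge [0.5708 0.3397 0.2299] 0.95
cover_handle [0.6153 0.3502 0.2628] 0.75
mark [0.4849 0.3194 0.2153] 0.62
```

View pics/pl2.png

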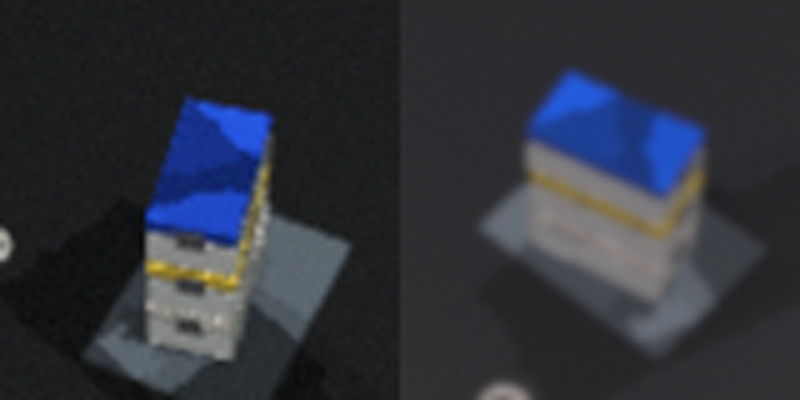

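The column is square: blue sits over the yellow band over white in both crops (210,170 and 615,130), with about 1–2 mm and 0.1° of offset. Now over to the cooler.

Request:
jog_arm(commands=[[100,1.2,2.5,1,0],[100,1.2,3,1,0],[100,1.2,3,1,0],[100,1.2,3,1,0],[100,1.2,3,1,0],[100,1.2,3,1,0],[100,1,2,0.5,0],[100,0,0,0,0]])

```text
t: 32.85
tcp_pos: [0.5732, 0.1369, 0.3858]
tool_rot: [0.639, 0.769, 0.0, -0.003]
force: [0.3, -0.5, 0.1]
finger_gap: 1.002
```

```bash
cat > e.py <<'E'
from h import *
import sys
s=manip.sense();p=snapshot('wrist');save(p,sys.argv[1]);print(s['tcp_pos'],s['tool_rot'],s['q'],s['t'])
h=cv2.cvtColor(p['image'],cv2.COLOR_RGB2HSV)
for n,lo,hi,z in [('bluebar',(105,120,40),(128,255,255),.227),('green',(45,100,80),(80,255,255),.211)]:
    m=cv2.inRange(h,lo,hi);m[330:]=0
    for c in cv2.findContours(m,cv2.RETR_EXTERNAL,cv2.CHAIN_APPROX_NONE)[0]:
        if cv2.contourArea(c)<250: continue
        w=np.array([ray(p,q,z,s)[:2] for q in c[:,0].astype(float)],np.float32)
        r=cv2.minAreaRect(w*1000);b=cv2.boxPoints(r)
        print(n,np.round(r[0],1),np.round(r[1],1),round(r[2],1),'px',c[:,0].min(0),c[:,0].max(0))
for n in ['cover_edge','cover_handle','mark']:
    for x in models.pinpoint(p,n)[:2]: print(n,np.round(x['centre'],4),round(x['score'],2),proj(p,x['centre'],s).round())
E
python3 e.py w13
```

```text
[0.57323217 0.13690687 0.38580367] [ 6.39305560e-01  7.68948488e-01  4.25937080e-04 -2.53795418e-03] [ 0.04289647  0.34394903  1.30743388  0.00405268  1.49339858 -0.14102449] 32.85
bluebar [510.5   4.8] [43.5 78.8] 10.6 px [204 258] [253 327]
bluebar [819.   90.2] [40.6 68.7] 64.0 px [528 243] [593 297]
bluebar [600.7 263.1] [18.2 40.3] 11.7 px [369   0] [393  57]
green [502.5 246.6] [ 7.6 43.1] 11.8 px [249   0] [261  58]
```

View pics/w13.png

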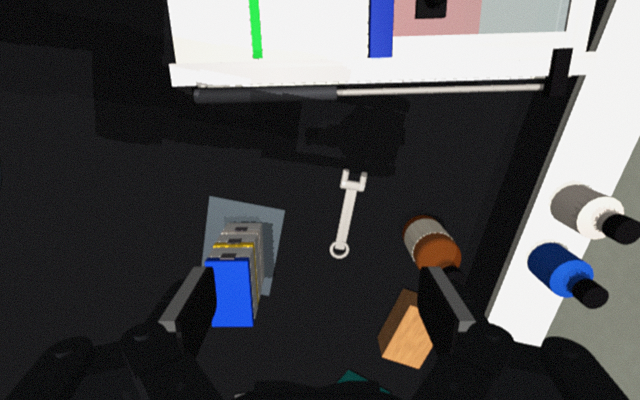

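View w13: green line at (255,25), blue bar at (380,25) and a handle leg at (430,8), so the cooler yaw is about 11.7°. Next, closer to the handle.

Request:
jog_arm(commands=[[100,0.4,2.2,0,0.02],[100,0.5,2.4,0,0],[100,0.5,2.4,0,0],[100,0.5,2.4,0,0],[100,0.5,1.5,0,0],[100,0.2,0.8,0,0],[100,0,0,0,0]])

```text
t: 33.63
tcp_pos: [0.5945, 0.2406, 0.3808]
tool_rot: [0.64, 0.768, -0.008, -0.006]
force: [-0.3, -0.1, -0.1]
finger_gap: 1.0
```

```bash
python3 e.py w14
```

```text
[0.59452128 0.24057812 0.38079057] [ 0.64012073  0.76821278 -0.00778778 -0.00582518] [ 2.10779431e-01  4.39814265e-01  1.16874284e+00 -4.49494987e-04
  1.55248134e+00  2.93853159e-02] 33.6333
bluebar [813.4 134.6] [45.7 22.4] 11.2 px [494 310] [539 329]
bluebar [591.2 309.5] [ 16.8 138. ] 11.6 px [319   0] [341 179]
green [492.4 293.9] [  7.8 139.7] 12.0 px [197   0] [226 172]
cover_edge [0.5778 0.3405 0.2294] 0.91 [321.  52.]
cover_handle [0.6215 0.3508 0.2648] 0.92 [388.  44.]
mark [0.4826 0.3199 0.2093] 0.95 [204.  58.]
```

View pics/w14.png

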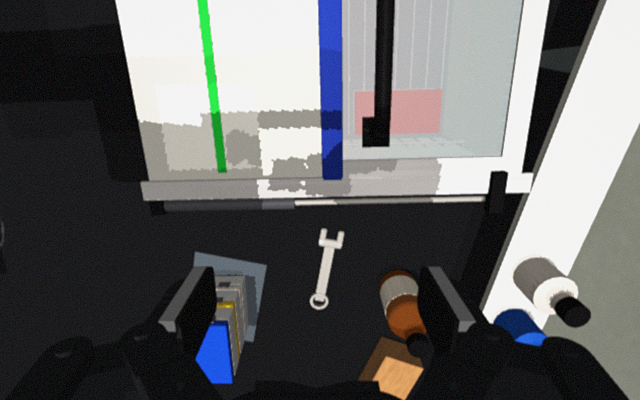

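View w14: handle bar at (383,70), blue bar at (331,90), green line at (212,85). The handle point is about (0.620, 0.350, 0.261) and the needed travel about 0.092 m. Moving above the handle.

Request:
jog_arm(commands=[[100,0.4,1.6,-0.5,0.02],[100,0.5,2,-0.5,0],[100,0.4,2,-0.5,0],[100,0.4,2,-0.6,0],[100,0.3,1.4,-0.6,0],[100,0.3,0.8,-0.6,0],[100,0,0.4,-0.4,0],[100,0,0,0,0]])

```text
t: 34.5
tcp_pos: [0.6192, 0.3429, 0.3424]
tool_rot: [0.634, 0.773, -0.008, -0.005]
force: [0.3, -0.1, 0.0]
finger_gap: 1.003
```

```bash
python3 e.py w15
```

```text
[0.61916925 0.34290924 0.34235144] [ 0.63443431  0.77292514 -0.00752575 -0.00481729] [3.48037327e-01 5.70592803e-01 1.04116787e+00 6.06568392e-04
 1.54769294e+00 1.51840034e-01] 34.5
bluebar [584.6 342.6] [ 17.8 203.6] 11.9 px [253  37] [289 298]
green [486.6 320.8] [  8.2 195.9] 12.0 px [125  49] [174 285]
cover_edge [0.5772 0.3403 0.227 ] 0.81 [263. 184.]
cover_handle [0.6178 0.3559 0.2624] 0.77 [319. 189.]
mark [0.4844 0.3197 0.2093] 0.72 [151. 180.]
```

View pics/w15.png

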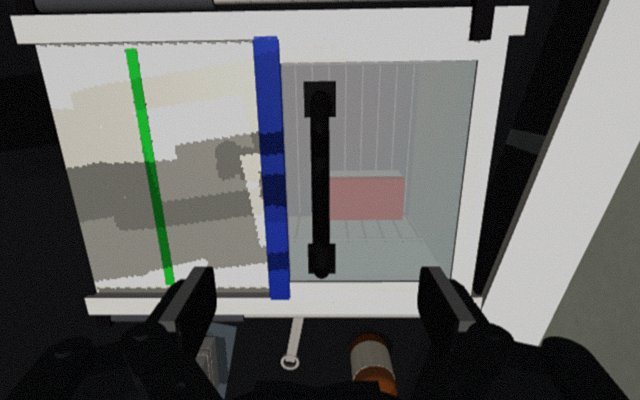

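View w15: bar from (320,95) to (320,262), midpoint about (320,178). Blue bar at (270,168), green line at (150,167).

```bash
python3 - <<'E'
from h import *
s=manip.sense();p=snapshot('wrist')
h=p['image'].max(2);m=(h[70:290,295:350]<45)
for y in (120,150,180,210,240):
    r=np.nonzero(m[y-70])[0]+295;print(y,r.min(),r.max(),ray(p,(r.mean(),y),.261,s))
for y in (85,95,262,275): print(y,ray(p,(320,y),.261,s))
print(s['tcp_pos'])
E
```

```text
120 310 326 [0.60936552 0.39780769 0.261     ]
150 310 327 [0.61335402 0.37924618 0.261     ]
180 311 327 [0.61756806 0.35963503 0.261     ]
210 312 327 [0.62202734 0.33888262 0.261     ]
240 312 328 [0.6267539  0.31688633 0.261     ]
85 [0.60651429 0.41854727 0.261     ]
95 [0.60765475 0.41281887 0.261     ]
262 [0.63014637 0.2998464  0.261     ]
275 [0.63222369 0.28941226 0.261     ]
[0.61993663 0.34149973 0.34451242]
```

Request:
jog_arm(commands=[[100,0,0.5,-0.3,0.01],[100,0,0.5,-0.5,0],[100,0,0,-0.7,0],[100,0,0,-0.7,0],[100,0,0,-0.7,0],[100,0,0,-0.7,0],[100,0,0,-0.7,0],[100,0,0,-0.5,0]])

```text
t: 35.42
tcp_pos: [0.6206, 0.3506, 0.2949]
tool_rot: [0.632, 0.775, -0.005, -0.003]
force: [-0.2, -0.3, -1.1]
finger_gap: 0.998
```

Request:
jog_arm(commands=[[100,-0.1,0,-0.6,0],[100,0,0,-0.7,0],[100,0,0,-0.7,0],[100,0,0,-0.7,0],[100,0,0,-0.7,0],[100,0,0,-0.6,0],[100,0,0,-0.4,0],[100,0,0,0,0]])

```text
t: 36.08
tcp_pos: [0.6185, 0.3499, 0.2432]
tool_rot: [0.632, 0.775, -0.007, -0.004]
force: [-0.4, -0.7, 0.3]
finger_gap: 0.998
```

Request:
jog_arm(commands=[[0,0.1,0,0,0],[0,0,0,0,0],[0,0,0,0,0],[0,0,0,0,0],[0,0,0,0,0],[0,0,0,0,0],[0,0,0,0,0],[0,0,0,0,0]], squeeze=80)

```text
t: 36.75
tcp_pos: [0.6185, 0.3499, 0.2448]
tool_rot: [0.632, 0.775, -0.007, -0.004]
force: [1.1, 0.5, -0.9]
finger_gap: 0.101
```

Request:
jog_arm(commands=[[0,0,0,0,0],[0,0,0,0,0],[0,0,0,0,0],[0,0,0,0,0]])

```text
t: 37.08
tcp_pos: [0.6185, 0.3499, 0.2448]
tool_rot: [0.632, 0.775, -0.007, -0.004]
force: [-1.1, -0.7, -0.2]
finger_gap: 0.11
```

Request:
jog_arm(commands=[[0,-0.5,-0.1,0,0],[0,-0.8,-0.17,0,0],[0,-0.8,-0.17,0,0],[0,-0.8,-0.17,0,0],[0,-0.8,-0.17,0,0]])

```text
t: 37.5
tcp_pos: [0.5989, 0.3458, 0.2449]
tool_rot: [0.632, 0.775, 0.012, 0.008]
force: [8.6, 3.0, -4.8]
finger_gap: 0.112
```

Request:
jog_arm(commands=[[0,-1,-0.2,0,0],[0,-1,-0.2,0,0],[0,-1,-0.2,0,0],[0,-1,-0.2,0,0],[0,-1,-0.2,0,0]])

```text
t: 37.92
tcp_pos: [0.5666, 0.3389, 0.2448]
tool_rot: [0.633, 0.774, 0.031, 0.021]
force: [9.6, 1.7, -5.7]
finger_gap: 0.108
```

```bash
python3 e.py w16
```

```text
[0.56663845 0.33893071 0.24484327] [0.63262877 0.77355481 0.03075465 0.02116466] [ 0.3732163   0.53356493  1.38193784 -0.00739698  1.15172139  0.17620432] 37.9167
bluebar [524.7 363. ] [ 17.7 136.6] 12.1 px [199  32] [261 316]
green [481.8 342.9] [  8.3 151.5] 12.0 px [113  45] [177 329]
cover_edge [0.5213 0.3307 0.2282] 0.74 [219. 254.]
cover_handle [0.5663 0.3391 0.2639] 0.65 [318. 292.]
mark [0.486  0.3203 0.208 ] 0.77 [157. 244.]
```

Request:
jog_arm(commands=[[0,-1,-0.2,0,0],[0,-1,-0.2,0,0],[0,-1,-0.2,0,0],[0,-0.8,-0.17,0,0],[0,-0.5,-0.1,0,0]])

```text
t: 38.53
tcp_pos: [0.5423, 0.3337, 0.2458]
tool_rot: [0.632, 0.773, 0.049, 0.034]
force: [8.7, 3.4, -10.5]
finger_gap: 0.112
```

```bash
python3 e.py w17
```

```text
[0.54232947 0.33374532 0.24578454] [0.6321962  0.77252235 0.04894652 0.03378505] [ 0.3821348   0.48394602  1.47634874 -0.01374513  1.06292389  0.18897582] 38.5333
bluebar [499.6 357.6] [ 17.7 135.2] 12.0 px [194  34] [258 316]
green [480.6 348.4] [  8.3 140. ] 11.9 px [166  45] [215 313]
cover_edge [0.4983 0.326  0.2273] 0.77 [220. 254.]
cover_handle [0.5437 0.3359 0.2607] 0.92 [323. 283.]
```

Request:
jog_arm(commands=[[0,-0.8,-0.17,0,0],[0,-0.8,-0.17,0,0],[0,-0.5,-0.1,0,0],[0,-0.4,-0.08,0,0]])

```text
t: 39.07
tcp_pos: [0.5336, 0.3319, 0.2458]
tool_rot: [0.631, 0.772, 0.064, 0.044]
force: [9.2, 3.4, -7.9]
finger_gap: 0.104
```

```bash
python3 e.py w18; python3 -c "
from h import *
s=manip.sense();print(s['t'],s['tcp_pos'],s['qd'].round(4),s['force'])"
```

```text
[0.53363878 0.33194176 0.24581269] [0.63143178 0.77150203 0.06415546 0.04430125] [ 0.38681042  0.4599153   1.52540428 -0.01957758  1.00113793  0.197066  ] 39.0667
bluebar [490.2 356.4] [ 17.5 134.2] 12.0 px [191  33] [255 316]
green [469.4 390.4] [ 3.7 53.2] 12.1 px [183  45] [203 163]
cover_edge [0.4892 0.3194 0.2285] 0.89 [216. 265.]
cover_handle [0.5331 0.3339 0.2622] 0.89 [321. 284.]
mark [0.4835 0.3236 0.2106] 0.89 [209. 241.]
39.2667 [0.53346031 0.33191178 0.24581664] [-0.0006  0.0015 -0.0027 -0.0006  0.0002 -0.0021] [ 8.85568288  3.46207753 -7.62328257]
```

Request:
jog_arm(commands=[[0,-0.55,-0.12,0,0],[0,-0.5,-0.1,0,0],[0,-0.4,-0.08,0,0]])

```text
t: 39.52
tcp_pos: [0.5304, 0.3313, 0.2459]
tool_rot: [0.631, 0.771, 0.074, 0.051]
force: [8.8, 2.1, -9.1]
finger_gap: 0.106
```

```bash
python3 e.py w19; python3 - <<'E'
from h import *
p=snapshot('side');q=snapshot('scene')
for x in (p,q): 
    for n in ('cover_edge','mark'):
        for r in models.pinpoint(x,n)[:1]: print(n,r['centre'],r['score'])
i=cv2.cvtColor(p['image'],cv2.COLOR_RGB2BGR)[190:350,190:350];j=cv2.cvtColor(q['image'],cv2.COLOR_RGB2BGR)[180:340,330:490]
cv2.imwrite('pics/end.png',cv2.resize(np.hstack([i,j]),(800,400),interpolation=cv2.INTER_CUBIC))
for _ in range(8): snapshot('scene')
s=manip.sense();print(s['t'],s['tcp_pos'],s['qd'].round(4),s['force'])
E
```

```text
[0.53035514 0.33125253 0.2458893 ] [0.63077823 0.77072221 0.07408373 0.05116355] [ 0.38921444  0.44771906  1.55134252 -0.02369459  0.96339201  0.20194474] 39.5167
bluebar [486.2 356.9] [ 17.6 135.4] 11.9 px [188  28] [254 316]
cover_edge [0.4842 0.3208 0.2296] 0.75 [211. 263.]
cover_handle [0.5294 0.334  0.2635] 0.59 [322. 284.]
cover_edge [0.4823, 0.3216, 0.2285] 0.98
mark [0.4862, 0.3212, 0.2124] 0.66
cover_edge [0.4793, 0.3216, 0.2277] 0.91
mark [0.4747, 0.3177, 0.2312] 0.51
40.4167 [0.53017269 0.33122943 0.24585974] [-0.0016 -0.0026  0.0005  0.0008 -0.0004  0.0011] [ 8.49376919  1.98149562 -7.84455291]
```

View pics/end.png

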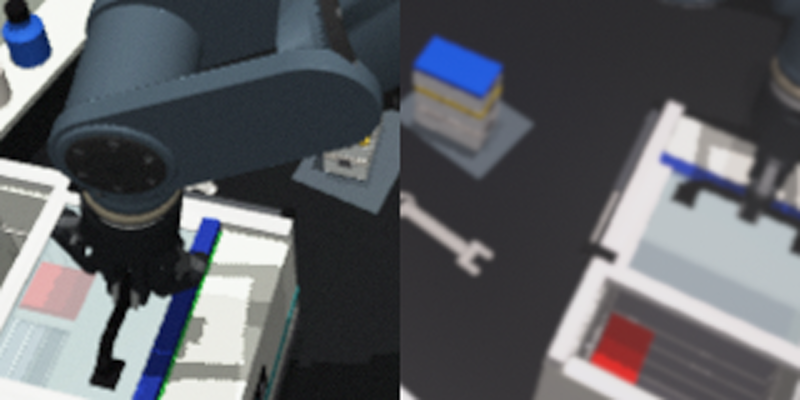

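Blue edge within about 2 mm of the green line, still for 0.9 s under about 8.5 N of pull, and the column is standing (scene crop 460,90). Handing in.

```bash
python3 -c "
from h import *
s=manip.sense();print(s['t'],s['force'],s['finger_gap']);print(workorder.sign_off())"
```

```text
40.4167 [ 8.49376919  1.98149562 -7.84455291] 0.10768596933159176
the job is handed in; nothing more can be done
None
```

I set the yellow case on the white one and the blue case on top. Then I pulled the cooler cover open by its handle and handed the job in at 40.4 s, still gripping the handle; `sign_off` reported no verdict.

**Column:** after release, yellow and blue measured within about 2 mm and 0.1° of each other. Yellow is about 2 mm from my estimate of white. The last picture shows the column standing upright on the mat. I did not measure how far white sits from the mat's centre.

**Cover:** the blue front edge came out about 1.6 mm past the green line's centre in the wrist view. The side camera's network put it about 4 mm past. The scene camera's network reported the line at a clearly wrong height, so I ignored it. The cover held still for 0.9 s, with the TCP drifting about 0.2 mm and about 8.5 N of pull on the tool.

**Drift:** the tool tilted outward by about 10° during the pull, since the moves cannot correct tilt. The grip on the bar held.

**Other items:** the red case measured in place after the column was built. I did not re-measure the other bench items; nothing came into contact with them.

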